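# Close the counter fuse case

## Task

Shut the fuse case on the counter: fold its blue cover over onto the case, then, pressing it down, push its white rib so that the cover slides home with its free edge beneath the yellow retaining lip, and stays shut when you let go. Only push the cover from outside, do not pinch it, and leave the carton, jar and relay where they stand.

Things in the scene. Friction and masses are not known exactly. Their poses are not given: they have to be found in the camera images.
- case: Grey fuse case screwed to the counter (cannot move). Origin on the counter; z up; x from the hinge side (-x) to the lip side (+x): the cover folds over and then slides towards +x. Spans x -59..+67, y -60..+60 mm, on a steel plate x -80..+92, y -75..+75, 4 mm thick. Walls 45 mm high, the +x wall with the lip 56 mm; black hinge blocks at the -x corners reach 54 mm high, y +-66.
- liner: White plate on the cover's inner face, 46 x 100 x 4 mm, covering the cover from 13 to 59 mm from the hinge axis; with the cover open it faces the lip side. Origin on the hinge axis. It is not to be pressed or gripped.
- hinge (a point): Middle of the cover's hinge axis (a 6 mm steel pin along the case's y), 47 mm above the counter; at the start 49 to 45 mm to the -x side of the case's origin. The pin moves along the case's +x in slots when the cover is slid.
- pin (a joint): Slide of the hinge pin, and so of the whole cover, along the case's +x: 0 = fully back towards the hinge side, 0.020 m = fully home against a stop. Stiff: it takes about 6 N to slide and it stays where it is left. At the start it reads 0 to 0.004.
- cover (a joint): Angle of the blue cover: 0 = flat on the case, 1.57 = upright, 2.1 = leaning fully back to the hinge side. Starts at 1.6 to 2.0. A light spring with friction lifts it again to about 1 rad when let go, unless its edge is beneath the lip; folding takes 1 to 2 N at the fingertip. Tucked, it rests up to 0.045 rad above flat, against the lip.
- cover_edge (a point): Middle of the cover's free edge, 90 mm from the hinge axis, at mid-thickness. The cover is a panel 114 mm wide (along the hinge) and 4 mm thick, its mid-plane through the hinge axis; lying flat, its top is 49 mm above the counter.
- cover_rib (a point): Middle of the top of the white rib on the cover's outer face (on top when shut): 90 mm long along the hinge; its steep face, towards the hinge, is 58 mm from the hinge axis and 8.5 mm high; towards the free edge it slopes down. The panel between hinge and rib is free for pressing.
- lip_edge (a point): Middle of the lower inner edge of the yellow lip, 52.5 mm above the counter, 51 mm to +x of the case's origin. Lip: 100 mm long (y), 16 mm deep (x), 4 mm thick, 3.5 mm clear above the flat cover. Pin at 0: flat cover's edge 10 mm short of it; pin at 0.020: 10 mm beneath it. A cover slid forward too early comes down on top of the lip.
- carton: Small red carton with paper labels, 55 x 45 x 60 mm high, loose; origin at the centre of its underside.
- jar: Round jar with black cap, 44 mm across, 70 mm high, loose; origin at the centre of its underside.
- relay: Black cube relay, 34 x 34 x 38 mm, loose; origin at the centre of its underside.
Things that resemble listed ones, but are neither listed nor needed, are in the scene too. Of the things shaped like the case, the grey one is meant.

How it is judged:
By the outcome, as a careful person would: the job done as asked, in the order asked, and still so for the second after the job is handed in, with the robot touching nothing.
It also fails if it takes over 42 s, if anything falls off the work surface, if the arm or the gripper's body presses on something with over 40 N, if the wrist force passes 120 N, or if a joint passes its speed limit or range.

## Robot

A 7-joint arm with a two-finger parallel gripper is mounted at the origin on the work surface. World frame = base frame: x ahead of the robot, y to its left, z up, the work surface at z = 0. Lengths are in m, angles in rad, forces in N, time in s.
With the tool pointing down it reaches from about 0.4 to 0.75 m from the base axis. Payload 19.5 kg.
Tool frame: the origin (TCP) lies on the front face of the gripper's body, between the roots of the fingers; the fingertips stand 73 mm ahead of it and the grasp point (between the pads) lies ahead of it (r.grasp_offset is the z of the grasp point in the tool frame, in m); z points along the fingers, y is the line along which they close (so a half turn about z gives the same grasp; the last joint's range is limited). The gripper opens to 85 mm and grips with 20 to 120 N. Pads are 22 mm wide; open, the fingers measure 114 mm over their backs; the gripper's body (76 mm by 85 mm) begins 54 mm behind the grasp point. The pads swing forward as they close: fully open they stand 13 mm farther back than shut.
Start: joints at [-1.184, 0.707, -0.028, 1.485, 0.022, 0.951, -0.075], TCP at [0.239, 0.523, 0.304] pointing down, gripper open.
Joint ranges: [-2.71, 2.71], [-0.32, 2.16], [-1.57, 1.52], [0, 2.45], [-1.46, 4.6], [0, 2.02], [-2.83, 2.83]. Speed limits (rad/s): [1.89, 1.89, 2.57, 2.57, 3.01, 3.01, 3.01].

## Interface

Orientations are given as a unit quaternion [w, x, y, z].
In Python, from rig import read_state, camera, job_done, r gives the robot as it stands.
- The arm moves only by the tool servo_tool, never from a script. Its argument "moves" is a list of rows, each an object with "dp": the shift along the tool's x, y, z normalised to -1 to 1, where 1 is 0.25 m, a list of three; "rot": the turn, a rotation vector about the tool's x, y, z normalised to -1 to 1, where 1 is 60 degrees, a list of three. In form: [{"dp": [tx, ty, tz], "rot": [ax, ay, az]}, ...]. A call has 1 to 20 rows; each row is the pose to reach, as a shift and turn from the pose commanded when the call began, along the tool's axes at that moment; what a row does not reach only later rows make up. A row lasts 1/10 s, in which the tool goes at most 50 mm and 8.59 degrees, less where a joint would pass 70% of its speed; a pose out of reach is approached as far as the arm can. A call with a number of a shift or a turn outside -1 to 1 is refused whole. A call with a gripper value outside its range is refused whole. "claw" is the opening, from -1 (shut) to 1 (fully open), set as the call begins (left out, the last holds). The fingers move at their own pace and stop on an object; "grip_force" is the grip in N (left out, the last holds). Time passes only in rows, so rows that repeat a pose let the fingers close. It gives the time, the measured TCP pose, the force, the opening and the grip force at its end, in the units of the state.
- read_state(): the state, without advancing time (a new reading comes with each control period).
- camera(name): name is "side" or "top"; returns a dict with "color" (384x512x3 uint8, red, green, blue), "intrinsics" (3x3 intrinsics, pixels), "k1" (the pictures are not rectified: a ray, as slopes to the right and down, at radius r is drawn at 1 + k1 r^2 times it, then the intrinsics apply), "R" (3x3) and "t" (3): a world point X has camera coordinates R X + t. Camera axes: x right, y down, z forward; pixel columns grow to the right and rows downward; lengths in m; the calibration is good to about 2 mm. A picture is of the moment at which its call begins. There is no depth.
- job_done(): hands the job in; it is judged then, once.
The state is a dict: "clock": time; "joint_pos": joint angles; "joint_vel": joint speeds; "joint_torque": joint torques, N m; "ee_pos": TCP position; "tool_rot": TCP orientation; "force": force on the tool from outside, world axes, zero at the start; "wrist_torque": the same for the moment, N m; "finger_gap": opening from 0.0 (shut) to 1.0 (fully open); "gripper_force": force on a finger pad.
Only numpy, scipy, OpenCV 4.12 (cv2) and the standard library are available. Lean on these libraries where they do the work, as an engineer would, in place of code of your own. Each camera call takes 0.05 s, during which the arm holds its last target. There are 200 camera calls.

## Working session

There is one attempt and no reset: what is moved stays moved. The work goes in short steps, Python scripts to look and compute and a tool call to move; the robot and the scene stay as the last step left them, time stands still between calls to the robot, and variables do not carry over. Pictures are saved under pics/ and viewed, at most 10 in all, crops included, and the job is handed in when it is done.

Besides the shell and the picture viewer there is one more tool, called after "Request:" as a command line: name --argument value ..., lists and objects as JSON in quotes. servo_tool: Moves the arm, as the interface text tells. Scaled input: -1 to 1 covers 0.25 m each way for a shift and 60 degrees each way for a turn. Its arguments: {"type":"object","properties":{"moves":{"type":"array","items":{"type":"object","properties":{"dp":{"type":"array","items":{"type":"number","minimum":-1,"maximum":1}},"rot":{"type":"array","items":{"type":"number","minimum":-1,"maximum":1}}}}},"claw":{"type":"number"},"grip_force":{"type":"number"}},"required":["moves"]}

```bash
mkdir -p pics; cat > h.py <<'E'
import numpy as np, cv2
from rig import read_state, camera, r
def K(c): return np.array(c["intrinsics"],float), np.array([c["k1"],0,0,0,0],float), np.array(c["R"],float), np.array(c["t"],float)
def proj(c,X):
    k,d,R,t=K(c); 
    return cv2.projectPoints(np.atleast_2d(np.array(X,float)),cv2.Rodrigues(R)[0],t,k,d)[0][:,0]
def onz(c,px,z):
    k,d,R,t=K(c); u=cv2.undistortPoints(np.array(px,float).reshape(-1,1,2),k,d)[:,0]
    ray=np.c_[u,np.ones(len(u))]@R; o=-R.T@t
    return o+ray*((z-o[2])/ray[:,2])[:,None]
E
python3 - <<'E'
from h import *
s=read_state();print(s["clock"],s["ee_pos"],s["tool_rot"],s["force"],r.grasp_offset)
for n in("side","top"):
    c=camera(n);cv2.imwrite(f"pics/{n}0.png",cv2.resize(c["color"][:,:,::-1],(800,600),interpolation=cv2.INTER_CUBIC));print(n,c["k1"],-np.array(c["R"]).T@c["t"])
E
```

```text
0.0 [0.23899607 0.52279097 0.30345373] [-1.08564837e-04  2.12778071e-01  9.77100417e-01 -5.05189474e-04] [ 0.29127455 -0.4427067   0.30398012] 0.0539
side -0.13814191564935327 [ 0.44193644 -0.58724872  0.62254876]
top -0.0043398390111803655 [0.43806619 0.09245082 0.99082167]
```

View pics/side0.png

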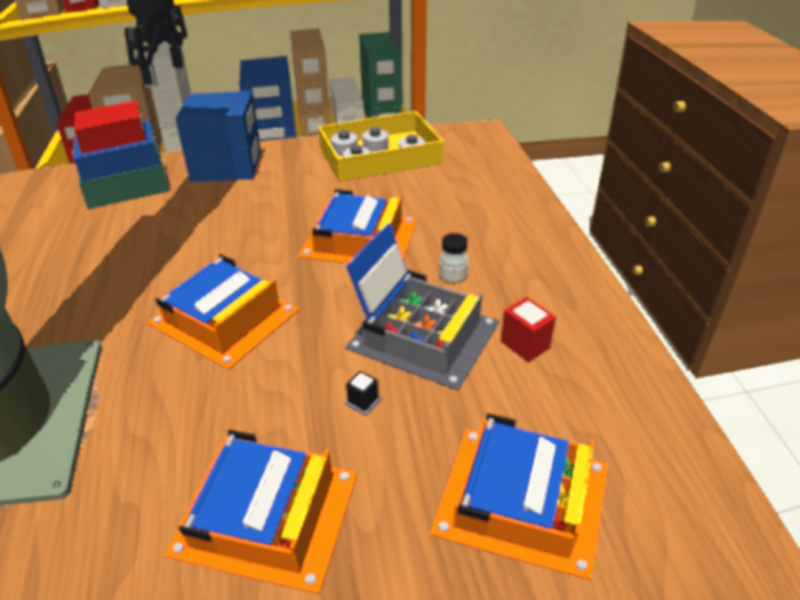

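View pics/top0.png

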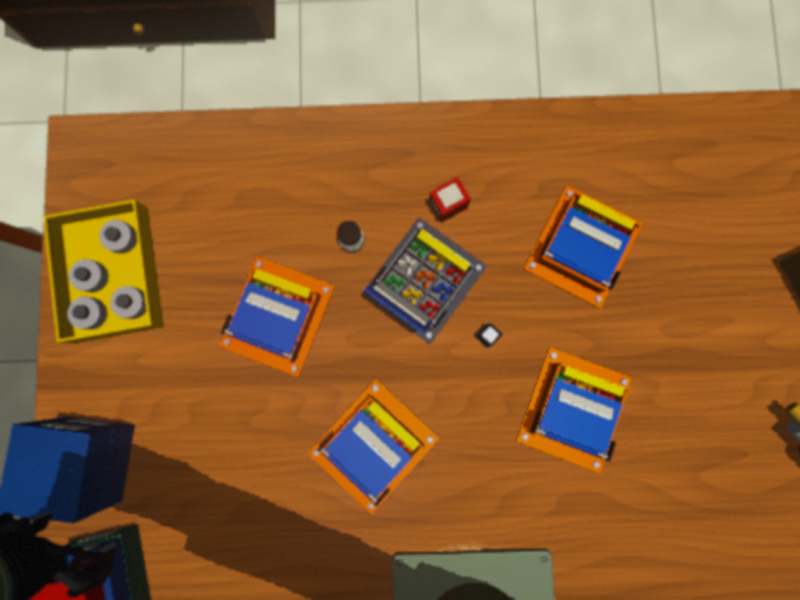

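The grey case is at side (425,320) and top (425,280). It is the only grey one and the only one open; the other four are orange with shut covers. The carton is at top (450,197), the jar at (350,236) and the relay at (489,334). I'll confirm the case in an enlarged crop.

```bash
python3 - <<'E'
import cv2
t=cv2.imread("pics/top0.png")[160:360,320:520];s=cv2.imread("pics/side0.png")[210:410,330:530]
cv2.imwrite("pics/c0.png",cv2.hconcat([cv2.resize(a,(400,400),interpolation=cv2.INTER_CUBIC) for a in(t,s)]))
E
```

```text
(no output)
```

View pics/c0.png

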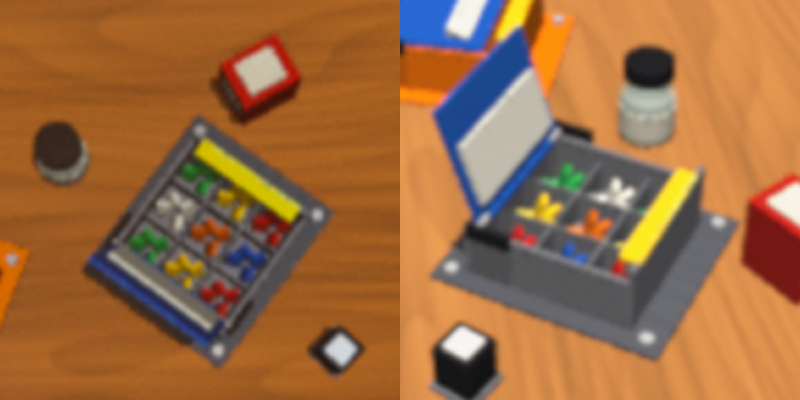

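The crop confirms it: a grey case with the blue cover upright, the liner facing the yellow lip, the relay near the hinge end and the carton beyond the lip. Next I fit its pose from corners in both views.

```bash
cat > fit.py <<'E'
from h import *
from scipy.optimize import least_squares
def W(p,X):
    c,s=np.cos(p[2]),np.sin(p[2]);X=np.atleast_2d(X)
    return np.c_[p[0]+c*X[:,0]-s*X[:,1],p[1]+s*X[:,0]+c*X[:,1],X[:,2]]
if __name__=="__main__":
    T=lambda a:(np.array(a,float)/2+[320,160])*.64-.18
    S=lambda a:((np.array(a,float)-[400,0])/2+[330,210])*.64-.18
    ct,cs=camera("top"),camera("side")
    L=[[67,50,56.5],[67,-50,56.5],[51,-50,56.5],[51,50,56.5]]
    Xt=np.array(L)/1e3; pt=T([(204,139),(301,207),(293,221),(196,154)])
    Xs=np.array([[-80,-75,4],[92,-75,4],[92,75,4],[51,-50,56.5],[67,-50,56.5],[51,50,56.5],[67,50,56.5]])/1e3
    ps=S([(433,277),(655,357),(738,222),(622,262),(640,265),(683,168),(700,172)])
    es=S([(518,28),(437,105)]); et=T([(88,268),(208,345)])
    def f(p,full=False):
        e=lambda y:[p[4]+.09*np.cos(p[3]),y,.047+.09*np.sin(p[3])]
        E=W(p,np.array([e(.057),e(-.057)]))
        a=[(proj(ct,W(p,Xt))-pt),(proj(cs,W(p,Xs))-ps),(proj(cs,E)-es)]
        return a if full else np.r_[np.vstack(a).ravel(),(p[4]+.047)*500]
    q=least_squares(f,[.55,.07,-.6,1.8,-.047],loss="soft_l1")
    print(q.x); [print(np.round(a,1).tolist()) for a in f(q.x,1)]
    p=q.x
    print("carton,jar,relay",onz(ct,[T((258,70))],.06),onz(ct,[T((60,143))],.07),onz(ct,[T((340,350))],.038))
    np.save("p.npy",p)
E
python3 fit.py
```

```text
[ 0.58808171  0.06591391 -0.66472694  1.88938859 -0.04746228]
[[0.1, -1.4], [-0.0, -1.0], [-1.1, -0.6], [-0.9, -1.4]]
[[-1.7, -0.2], [0.4, 1.1], [0.3, 0.1], [-1.5, -1.4], [0.1, 0.2], [-1.7, 0.5], [-0.3, 1.4]]
[[0.5, -0.1], [-0.5, 3.4]]
carton,jar,relay [[0.72519096 0.01696154 0.06      ]] [[0.66503606 0.18462067 0.07      ]] [[ 0.48787125 -0.04446574  0.038     ]]
```

Request:
servo_tool --moves '[{"dp": [-0.8, -0.49, 0], "rot": [0, 0, 0.225]}, {"dp": [-0.8, -0.49, 0], "rot": [0, 0, 0.225]}, {"dp": [-0.8, -0.49, 0], "rot": [0, 0, 0.225]}, {"dp": [-0.8, -0.49, 0], "rot": [0, 0, 0.225]}, {"dp": [-0.8, -0.49, 0], "rot": [0, 0, 0.225]}, {"dp": [-0.8, -0.49, 0], "rot": [0, 0, 0.225]}, {"dp": [-0.8, -0.49, 0], "rot": [0, 0, 0.225]}, {"dp": [-0.8, -0.49, 0], "rot": [0, 0, 0.225]}]' --claw -1 --grip_force 20

```text
clock: 1.0
ee_pos: [0.3695, 0.3292, 0.3038]
tool_rot: [-0.0, 0.326, 0.946, 0.0]
force: [-0.6, 0.1, -0.5]
finger_gap: -0.0
gripper_force: 0.0
```

```bash
cat > g.py <<'E'
import sys
from fit import *
from scipy.spatial.transform import Rotation as Ro
# usage: g.py [xfront y ztip] in mm, case frame -> dp (tool axes, units of 0.25 m), yaw error
p=np.load("p.npy");s=read_state();q=np.array(s["tool_rot"]);R=Ro.from_quat(q[[1,2,3,0]]).as_matrix()
e=np.array(s["ee_pos"]);C=Ro.from_euler("z",p[2]).as_matrix();o=np.array([p[0],p[1],0])
c=C.T@(e-o);print("t %.2f"%s["clock"],"front/y/tip mm",np.round((c+[.011,0,-.073])*1e3,1),"F case",np.round(C.T@s["force"],1),"Rcase",np.round(C.T@R,3).tolist())
if len(sys.argv)>3:
    g=np.array(sys.argv[1:4],float)/1e3-[.011,0,-.073]
    print("dp",np.round(R.T@(o+C@g-e)/.25,3))
E
python3 g.py -105 0 105
```

```text
t 1.00 front/y/tip mm [-323.5   72.4  230.8] F case [-0.5 -0.2 -0.5] Rcase [[-1.0, -0.002, -0.0], [-0.002, 1.0, -0.0], [0.0, -0.0, -1.0]]
dp [-0.874 -0.291  0.503]
```

Request:
servo_tool --moves '[{"dp": [-0.874, -0.291, 0.3]}, {"dp": [-0.874, -0.291, 0.3]}, {"dp": [-0.874, -0.291, 0.3]}, {"dp": [-0.874, -0.291, 0.3]}, {"dp": [-0.874, -0.291, 0.4]}, {"dp": [-0.874, -0.291, 0.5]}, {"dp": [-0.874, -0.291, 0.5]}, {"dp": [-0.874, -0.291, 0.5]}]'

```text
validation failed for argument at $.mo...
```

```bash
python3 g.py -105 0 105; python3 - <<'E'
from fit import *
p=np.load("p.npy");out=[]
for n in("top","side"):
    c=camera(n);im=cv2.resize(c["color"][:,:,::-1],None,fx=4,fy=4,interpolation=cv2.INTER_CUBIC).copy()
    P=W(p,np.array([[0,0,.047]]));a,b=(proj(c,P)[0]*4).astype(int)
    for X in [[-.047462,0,.047],[.051,0,.0525],[.092,-.075,.004],[-.08,-.075,.004],[-.105,0,.105],[-.127,0,.105]]:
        cv2.circle(im,tuple((proj(c,W(p,np.array([X])))[0]*4).astype(int)),4,(255,0,255),-1)
    out.append(im[b-300:b+300,a-230:a+170])
cv2.imwrite("pics/a1.png",cv2.hconcat(out))
E
```

```text
t 1.00 front/y/tip mm [-323.5   72.4  230.8] F case [-0.5 -0.2 -0.5] Rcase [[-1.0, -0.002, -0.0], [-0.002, 1.0, -0.0], [0.0, -0.0, -1.0]]
dp [-0.874 -0.291  0.503]
```

View pics/a1.png

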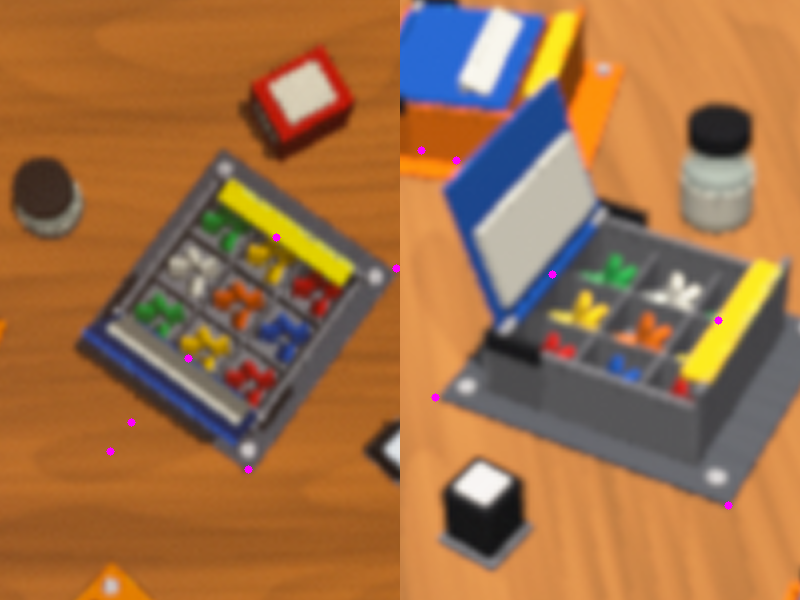

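The projected points land within about a pixel on the lip, plate corners and hinge. The move was refused because `rot` is required, so I'm sending it again with `rot`.

Request:
servo_tool --moves '[{"dp": [-0.874, -0.291, 0.3], "rot": [0, 0, 0]}, {"dp": [-0.874, -0.291, 0.3], "rot": [0, 0, 0]}, {"dp": [-0.874, -0.291, 0.3], "rot": [0, 0, 0]}, {"dp": [-0.874, -0.291, 0.3], "rot": [0, 0, 0]}, {"dp": [-0.874, -0.291, 0.4], "rot": [0, 0, 0]}, {"dp": [-0.874, -0.291, 0.5], "rot": [0, 0, 0]}, {"dp": [-0.874, -0.291, 0.5], "rot": [0, 0, 0]}, {"dp": [-0.874, -0.291, 0.5], "rot": [0, 0, 0]}]'

```text
clock: 1.9
ee_pos: [0.4968, 0.1375, 0.1794]
tool_rot: [-0.0, 0.325, 0.946, 0.0]
force: [0.3, -0.3, 0.6]
finger_gap: -0.001
gripper_force: 0.0
```

```bash
cat > v.py <<'E'
import sys
from fit import *
p=np.load("p.npy");out=[]
for n in("top","side"):
    c=camera(n);im=cv2.resize(c["color"][:,:,::-1],None,fx=4,fy=4,interpolation=cv2.INTER_CUBIC).copy()
    a,b=(proj(c,W(p,np.array([[0,0,.07]])))[0]*4).astype(int)
    out.append(im[b-300:b+300,a-230:a+170])
cv2.imwrite(sys.argv[1],cv2.hconcat(out))
E
python3 g.py -105 0 105; python3 v.py pics/a2.png
```

```text
t 1.90 front/y/tip mm [-1.050e+02  1.000e-01  1.064e+02] F case [ 0.4 -0.   0.6] Rcase [[-1.0, -0.002, -0.001], [-0.002, 1.0, -0.0], [0.001, -0.0, -1.0]]
dp [ 0.    -0.     0.006]
```

View pics/a2.png

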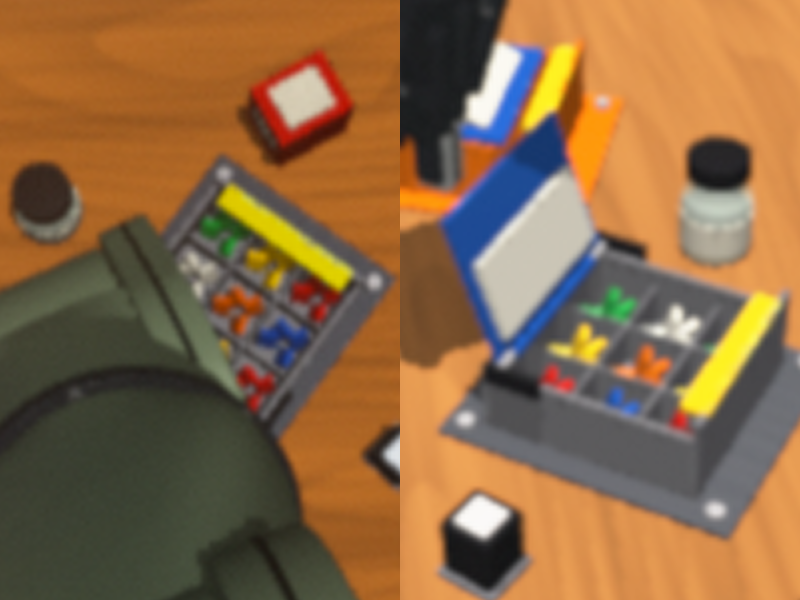

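The closed fingers stand clear behind the cover. Now I push it over, with contact near the free edge.

Request:
servo_tool --moves '[{"dp": [-0.04, 0, -0.064], "rot": [0, 0, 0]}, {"dp": [-0.08, 0, -0.066], "rot": [0, 0, 0]}, {"dp": [-0.12, 0, -0.068], "rot": [0, 0, 0]}, {"dp": [-0.15, 0, -0.07], "rot": [0, 0, 0]}, {"dp": [-0.18, 0, -0.073], "rot": [0, 0, 0]}, {"dp": [-0.21, 0, -0.076], "rot": [0, 0, 0]}, {"dp": [-0.24, 0, -0.078], "rot": [0, 0, 0]}, {"dp": [-0.276, 0, -0.08], "rot": [0, 0, 0]}, {"dp": [-0.31, 0, -0.073], "rot": [0, 0, 0]}, {"dp": [-0.34, 0, -0.064], "rot": [0, 0, 0]}, {"dp": [-0.37, 0, -0.052], "rot": [0, 0, 0]}, {"dp": [-0.396, 0, -0.038], "rot": [0, 0, 0]}, {"dp": [-0.422, 0, -0.02], "rot": [0, 0, 0]}, {"dp": [-0.436, 0, -0.008], "rot": [0, 0, 0]}]'

```text
clock: 3.4
ee_pos: [0.5834, 0.0687, 0.1804]
tool_rot: [-0.0, 0.326, 0.945, -0.0]
force: [0.3, 0.7, 1.6]
finger_gap: -0.001
gripper_force: 0.3
```

```bash
python3 g.py; python3 v.py pics/a3.png
```

```text
t 3.40 front/y/tip mm [  5.6  -0.7 107.4] F case [-0.2  0.7  1.6] Rcase [[-1.0, -0.0, 0.0], [-0.0, 1.0, -0.0], [-0.0, -0.0, -1.0]]
```

View pics/a3.png

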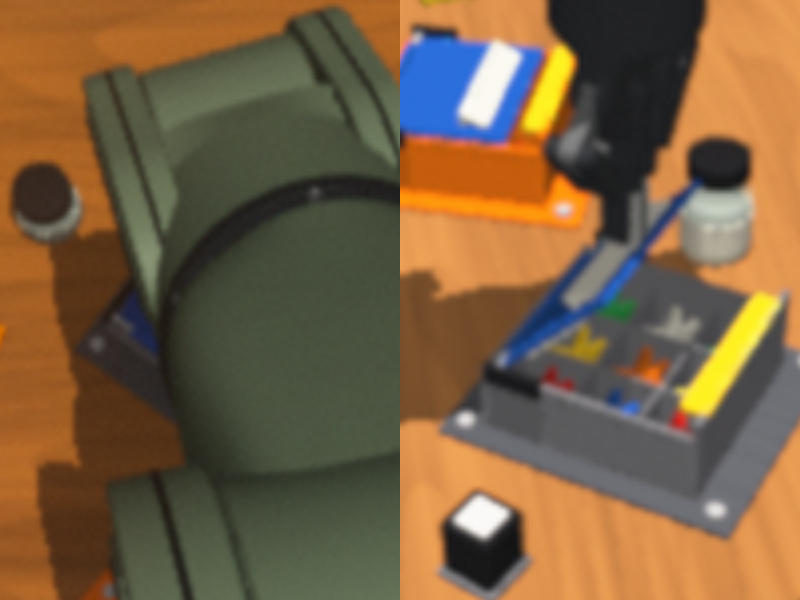

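The cover is folded to about 45°, with the fingers past the rib at side crop (615,260). I lift, step back to the hinge side of the rib and come down on the free panel.

Request:
servo_tool --moves '[{"dp": [0.0, 0, -0.07], "rot": [0, 0, 0]}, {"dp": [0.08, 0, -0.08], "rot": [0, 0, 0]}, {"dp": [0.166, 0, -0.08], "rot": [0, 0, 0]}, {"dp": [0.166, 0, -0.06], "rot": [0, 0, 0]}, {"dp": [0.166, 0, 0.0], "rot": [0, 0, 0]}, {"dp": [0.166, 0, 0.06], "rot": [0, 0, 0]}, {"dp": [0.166, 0, 0.1], "rot": [0, 0, 0]}, {"dp": [0.166, 0, 0.11], "rot": [0, 0, 0]}]'

```text
clock: 4.3
ee_pos: [0.5501, 0.0946, 0.1524]
tool_rot: [-0.001, 0.326, 0.945, -0.0]
force: [-0.2, -0.1, 0.1]
finger_gap: -0.002
gripper_force: 0.0
```

```bash
python3 g.py; python3 v.py pics/a4.png
```

```text
t 4.30 front/y/tip mm [-36.6  -0.9  79.4] F case [-0.1 -0.2  0.1] Rcase [[-1.0, -0.0, -0.001], [-0.0, 1.0, -0.001], [0.001, -0.001, -1.0]]
```

View pics/a4.png

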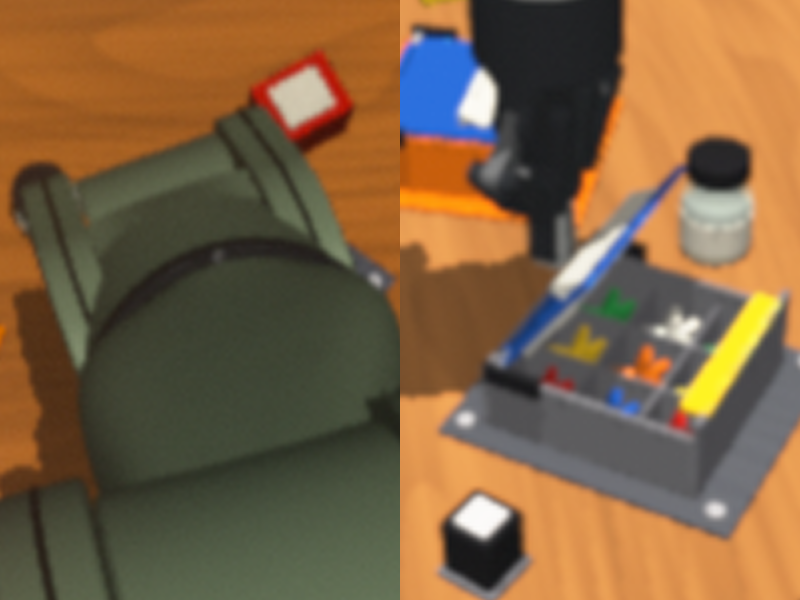

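The fingers are now on the hinge side of the rib (side crop 550,250) and the cover is at about 0.95 rad. Next I press it down along an arc at constant radius.

Request:
servo_tool --moves '[{"dp": [-0.022, 0, 0.003], "rot": [0, 0, 0]}, {"dp": [-0.044, 0, 0.006], "rot": [0, 0, 0]}, {"dp": [-0.057, 0, 0.016], "rot": [0, 0, 0]}, {"dp": [-0.068, 0, 0.026], "rot": [0, 0, 0]}, {"dp": [-0.078, 0, 0.038], "rot": [0, 0, 0]}, {"dp": [-0.086, 0, 0.05], "rot": [0, 0, 0]}, {"dp": [-0.093, 0, 0.064], "rot": [0, 0, 0]}, {"dp": [-0.099, 0, 0.078], "rot": [0, 0, 0]}, {"dp": [-0.103, 0, 0.089], "rot": [0, 0, 0]}, {"dp": [-0.106, 0, 0.099], "rot": [0, 0, 0]}, {"dp": [-0.107, 0, 0.11], "rot": [0, 0, 0]}, {"dp": [-0.108, 0, 0.118], "rot": [0, 0, 0]}, {"dp": [-0.108, 0, 0.124], "rot": [0, 0, 0]}, {"dp": [-0.108, 0, 0.124], "rot": [0, 0, 0]}]'

```text
clock: 5.8
ee_pos: [0.5715, 0.0781, 0.1222]
tool_rot: [-0.0, 0.326, 0.945, -0.0]
force: [1.3, 0.0, 1.3]
finger_gap: -0.002
gripper_force: 0.4
```

```bash
python3 g.py; python3 v.py pics/a5.png
```

```text
t 5.80 front/y/tip mm [-9.6 -0.6 49.2] F case [1.  0.8 1.3] Rcase [[-1.0, -0.0, -0.0], [-0.0, 1.0, -0.0], [0.0, -0.0, -1.0]]
```

View pics/a5.png

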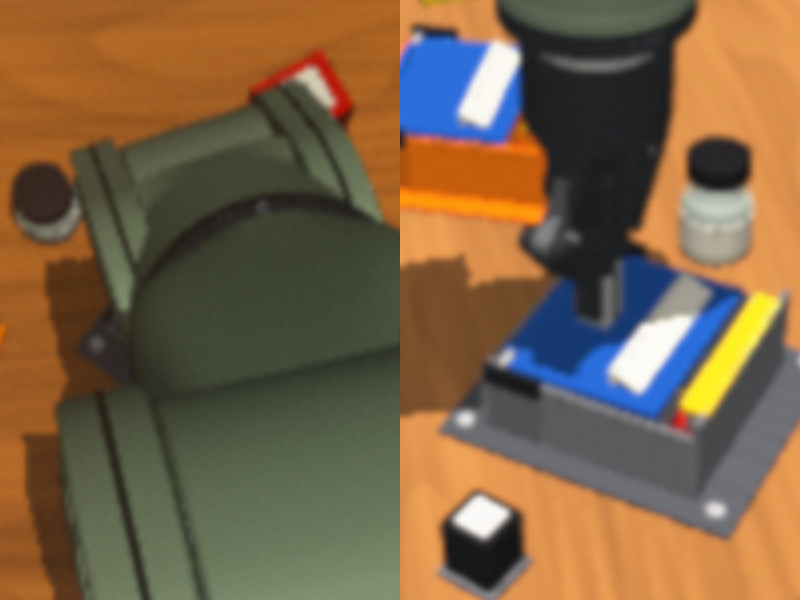

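The cover is flat, its edge at side crop (700,350) just short of the lip, with the red fuse visible in the gap. I press a little and advance to the rib.

Request:
servo_tool --moves '[{"dp": [0, 0, 0.008], "rot": [0, 0, 0]}, {"dp": [-0.02, 0, 0.008], "rot": [0, 0, 0]}, {"dp": [-0.04, 0, 0.008], "rot": [0, 0, 0]}, {"dp": [-0.06, 0, 0.008], "rot": [0, 0, 0]}, {"dp": [-0.07, 0, 0.008], "rot": [0, 0, 0]}, {"dp": [-0.07, 0, 0.008], "rot": [0, 0, 0]}]'

```text
clock: 6.5
ee_pos: [0.5854, 0.0673, 0.1211]
tool_rot: [0.0, 0.326, 0.945, 0.0]
force: [-3.4, -0.5, 17.5]
finger_gap: -0.002
gripper_force: 9.1
```

```bash
python3 g.py
```

```text
t 6.50 front/y/tip mm [ 8.  -0.5 48.1] F case [-2.3 -2.5 17.5] Rcase [[-1.0, -0.0, -0.0], [-0.0, 1.0, 0.0], [0.0, 0.0, -1.0]]
```

Request:
servo_tool --moves '[{"dp": [-0.016, 0, 0], "rot": [0, 0, 0]}, {"dp": [-0.032, 0, 0], "rot": [0, 0, 0]}, {"dp": [-0.048, 0, 0], "rot": [0, 0, 0]}, {"dp": [-0.06, 0, 0], "rot": [0, 0, 0]}, {"dp": [-0.07, 0, 0], "rot": [0, 0, 0]}, {"dp": [-0.07, 0, 0], "rot": [0, 0, 0]}]'

```text
clock: 7.1
ee_pos: [0.5988, 0.0575, 0.1209]
tool_rot: [-0.001, 0.326, 0.945, 0.001]
force: [-5.1, 5.0, 14.7]
finger_gap: -0.002
gripper_force: 7.6
```

```bash
python3 g.py
```

```text
t 7.10 front/y/tip mm [24.6 -0.  47.9] F case [-7.1  0.8 14.7] Rcase [[-1.0, -0.001, -0.001], [-0.001, 1.0, 0.001], [0.001, 0.001, -1.0]]
```

Request:
servo_tool --moves '[{"dp": [-0.008, 0, 0], "rot": [0, 0, 0]}, {"dp": [-0.016, 0, 0], "rot": [0, 0, 0]}, {"dp": [-0.022, 0, 0], "rot": [0, 0, 0]}, {"dp": [-0.026, 0, 0], "rot": [0, 0, 0]}, {"dp": [-0.026, 0, 0], "rot": [0, 0, 0]}]'

```text
clock: 7.6
ee_pos: [0.6025, 0.0548, 0.1206]
tool_rot: [-0.003, 0.325, 0.946, 0.001]
force: [-16.0, 11.3, 17.9]
finger_gap: 0.0
gripper_force: 13.8
```

```bash
python3 g.py
```

```text
t 7.60 front/y/tip mm [29.2  0.1 47.6] F case [-19.6  -1.   17.9] Rcase [[-1.0, -0.002, -0.005], [-0.002, 1.0, -0.001], [0.005, -0.001, -1.0]]
```

Request:
servo_tool --moves '[{"dp": [-0.006, 0, 0], "rot": [0, 0, 0]}, {"dp": [-0.006, 0, 0], "rot": [0, 0, 0]}, {"dp": [-0.006, 0, 0], "rot": [0, 0, 0]}]'

```text
clock: 7.9
ee_pos: [0.6028, 0.0546, 0.1204]
tool_rot: [-0.004, 0.325, 0.946, 0.001]
force: [-22.0, 15.1, 20.5]
finger_gap: -0.003
gripper_force: 18.3
```

```bash
python3 g.py
```

```text
t 7.90 front/y/tip mm [29.6  0.2 47.4] F case [-26.6  -1.7  20.5] Rcase [[-1.0, -0.003, -0.007], [-0.003, 1.0, -0.001], [0.007, -0.001, -1.0]]
```

It's against the stop: the force went from 20 to 27 N with only 0.4 mm of travel. I back off about 6 mm from the rib, lift, and retreat.

Request:
servo_tool --moves '[{"dp": [0.016, 0, 0], "rot": [0, 0, 0]}, {"dp": [0.032, 0, -0.002], "rot": [0, 0, 0]}, {"dp": [0.032, 0, -0.02], "rot": [0, 0, 0]}, {"dp": [0.032, 0, -0.1], "rot": [0, 0, 0]}, {"dp": [0.032, 0, -0.25], "rot": [0, 0, 0]}, {"dp": [0.032, 0, -0.4], "rot": [0, 0, 0]}, {"dp": [0.2, 0.1, -0.5], "rot": [0, 0, 0]}, {"dp": [0.4, 0.3, -0.5], "rot": [0, 0, 0]}, {"dp": [0.6, 0.5, -0.5], "rot": [0, 0, 0]}, {"dp": [0.8, 0.6, -0.5], "rot": [0, 0, 0]}, {"dp": [0.8, 0.6, -0.5], "rot": [0, 0, 0]}, {"dp": [0.8, 0.6, -0.5], "rot": [0, 0, 0]}, {"dp": [0.8, 0.6, -0.5], "rot": [0, 0, 0]}]'

```text
clock: 9.2
ee_pos: [0.54, 0.2936, 0.2453]
tool_rot: [-0.0, 0.325, 0.946, -0.0]
force: [0.5, -0.8, -0.0]
finger_gap: -0.002
gripper_force: 0.0
```

```bash
python3 g.py; python3 v.py pics/a6.png
```

```text
t 9.20 front/y/tip mm [-167.3  149.6  172.3] F case [ 0.9 -0.3 -0. ] Rcase [[-1.0, -0.002, -0.0], [-0.002, 1.0, -0.001], [0.0, -0.001, -1.0]]
```

View pics/a6.png

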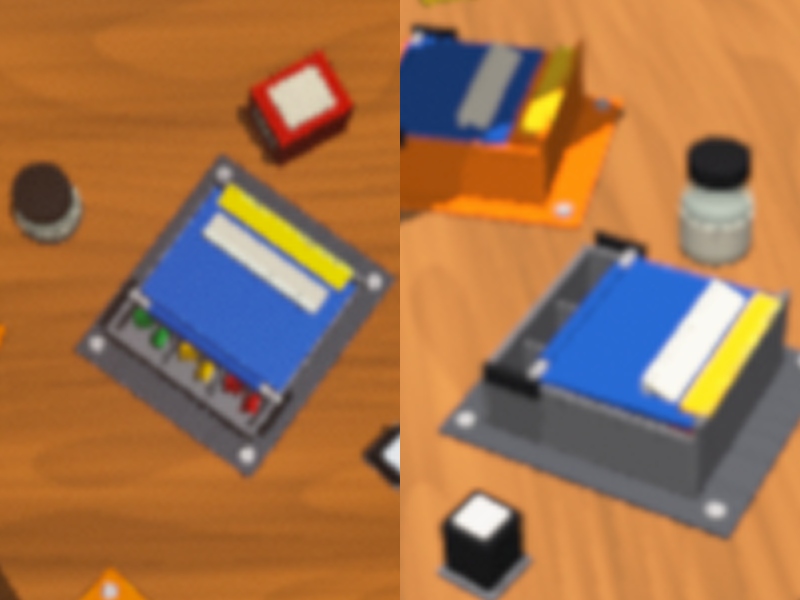

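The cover lies flat with its free edge beneath the yellow lip, and it has stayed shut with the robot clear. The carton, jar and relay have not moved.

```bash
python3 -c "
from rig import job_done
print(job_done())"
```

```text
the job is handed in; nothing more can be done
None
```

The fuse case is shut: the cover is slid home against its stop with its free edge under the yellow lip. It stayed shut after release, the carton, jar and relay were not moved, and I handed the job in at about 9 s.

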